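# Find the float that rattles and hold it out

### The job

Each of the three float tubes in the V-rack was welded shut after tumbling, and one still has a steel ball loose inside. Going from left to right, lift each float clear of the rack and rock it so that anything loose rolls from end to end - first its far end, then its near end tipped well down, 20 degrees or more - and lay it back in its own Vs before you lift the next. Then pick out the one that rattles and finish while holding it: out past the far side of the rack, level and still, some 20 cm above the table, with the other two lying in the rack and the flux tin, weld coupon and clamp left alone.

Things in the scene. Friction and masses are not known exactly. Their poses are not given: they have to be found in the camera images.
- rack: fixed V-rack: two green square-tube rails 25 mm high and 340 mm long, 96 mm apart (one near, one far from the robot), each with three Vs of angle iron (26 mm wide along x, tops 49 mm above the table) that carry the floats; 70 mm clear between near and far Vs. Origin: centre, on the table; x points to its far side, y to the left along the rails. The floats lie 110 mm apart along y.
- seat_left (a point): where the mid-point of the left float belongs: centred over its two Vs, on the float's axis, about 65 mm above the table
- seat_middle (a point): where the mid-point of the middle float belongs: centred over its two Vs, on the float's axis, about 65 mm above the table
- seat_right (a point): where the mid-point of the right float belongs: centred over its two Vs, on the float's axis, about 65 mm above the table
- float_left: the left float (seen by the robot): sealed grey steel tube, 48 mm diameter, 150 mm long, with a 19 mm stud on its far end; lies level, axis 65 mm up; 0.22 to 0.68 kg. One of the three also holds a 32 mm, 0.135 kg ball: tipped over 10 degrees it rolls to 54 mm off the middle, and stays there when held level. Origin: mid-length on the axis; x along it to the stud, away from the robot; z up
- float_middle: the middle float (seen by the robot): sealed grey steel tube, 48 mm diameter, 150 mm long, with a 19 mm stud on its far end; lies level, axis 65 mm up; 0.22 to 0.68 kg. One of the three also holds a 32 mm, 0.135 kg ball: tipped over 10 degrees it rolls to 54 mm off the middle, and stays there when held level. Origin: mid-length on the axis; x along it to the stud, away from the robot; z up
- float_right: the right float (seen by the robot): sealed grey steel tube, 48 mm diameter, 150 mm long, with a 19 mm stud on its far end; lies level, axis 65 mm up; 0.22 to 0.68 kg. One of the three also holds a 32 mm, 0.135 kg ball: tipped over 10 degrees it rolls to 54 mm off the middle, and stays there when held level. Origin: mid-length on the axis; x along it to the stud, away from the robot; z up
- flux_tin: yellow tin with a pale lid, 70 mm across, 40 mm high, bystander; origin: centre of its underside
- coupon: dark steel weld test coupon with a bead along its top, 30x60x14 mm, bystander; origin: centre of its underside
- c_clamp: black C-clamp lying flat, 80x165x17 mm, bystander; origin: centre of its underside
- gas_saver: gas economiser standing at the table's far edge (fixed post with a box and a lever), bystander; origin: centre of its foot
Things that resemble listed ones, but are neither listed nor needed, are in the scene too. What is shaped like the float_right but green is not meant.

How it is judged:
On the way, in this order (a step that is already met when the one before it is completed fails the run):
1. the left float is held clear of the rack with its far end tipped down, the other two lying in the rack (height (world z) of float_left above 0.095 m and contact force between float_left and rack below 0.05 N and contact force between float_left and the fingers above 1 N and angle between float_left's own x axis and vertical above 1.83 rad and horizontal distance between float_middle and seat_middle below 0.022 m and height (world z) of each of float_middle, float_right below 0.075 m and angle between the x axis of each of float_middle, float_right and the x axis of rack, either way round below 0.12 rad and horizontal distance between float_right and seat_right below 0.022 m), for 0.1 s.
2. the left float, still held clear, has its near end tipped down (height (world z) of float_left above 0.095 m and contact force between float_left and rack below 0.05 N and contact force between float_left and the fingers above 1 N and angle between float_left's own x axis and vertical below 1.31 rad and horizontal distance between float_middle and seat_middle below 0.022 m and height (world z) of each of float_middle, float_right below 0.075 m and angle between the x axis of each of float_middle, float_right and the x axis of rack, either way round below 0.12 rad and horizontal distance between float_right and seat_right below 0.022 m), for 0.1 s.
3. the left float lies in its own two Vs again, let go (horizontal distance between float_left and seat_left below 0.022 m and height (world z) of float_left below 0.075 m and angle between the x axis of float_left and the x axis of rack, either way round below 0.12 rad and contact force between float_left and the fingers below 0.05 N and linear speed of float_left below 0.03 m/s), for 0.1 s.
4. the middle float is held clear of the rack with its far end tipped down, the other two lying in the rack (height (world z) of float_middle above 0.095 m and contact force between float_middle and rack below 0.05 N and contact force between float_middle and the fingers above 1 N and angle between float_middle's own x axis and vertical above 1.83 rad and horizontal distance between float_left and seat_left below 0.022 m and height (world z) of each of float_left, float_right below 0.075 m and angle between the x axis of each of float_left, float_right and the x axis of rack, either way round below 0.12 rad and horizontal distance between float_right and seat_right below 0.022 m), for 0.1 s.
5. the middle float, still held clear, has its near end tipped down (height (world z) of float_middle above 0.095 m and contact force between float_middle and rack below 0.05 N and contact force between float_middle and the fingers above 1 N and angle between float_middle's own x axis and vertical below 1.31 rad and horizontal distance between float_left and seat_left below 0.022 m and height (world z) of each of float_left, float_right below 0.075 m and angle between the x axis of each of float_left, float_right and the x axis of rack, either way round below 0.12 rad and horizontal distance between float_right and seat_right below 0.022 m), for 0.1 s.
6. the middle float lies in its own two Vs again, let go (horizontal distance between float_middle and seat_middle below 0.022 m and height (world z) of float_middle below 0.075 m and angle between the x axis of float_middle and the x axis of rack, either way round below 0.12 rad and contact force between float_middle and the fingers below 0.05 N and linear speed of float_middle below 0.03 m/s), for 0.1 s.
7. the right float is held clear of the rack with its far end tipped down, the other two lying in the rack (height (world z) of float_right above 0.095 m and contact force between float_right and rack below 0.05 N and contact force between float_right and the fingers above 1 N and angle between float_right's own x axis and vertical above 1.83 rad and horizontal distance between float_left and seat_left below 0.022 m and height (world z) of each of float_left, float_middle below 0.075 m and angle between the x axis of each of float_left, float_middle and the x axis of rack, either way round below 0.12 rad and horizontal distance between float_middle and seat_middle below 0.022 m), for 0.1 s.
8. the right float, still held clear, has its near end tipped down (height (world z) of float_right above 0.095 m and contact force between float_right and rack below 0.05 N and contact force between float_right and the fingers above 1 N and angle between float_right's own x axis and vertical below 1.31 rad and horizontal distance between float_left and seat_left below 0.022 m and height (world z) of each of float_left, float_middle below 0.075 m and angle between the x axis of each of float_left, float_middle and the x axis of rack, either way round below 0.12 rad and horizontal distance between float_middle and seat_middle below 0.022 m), for 0.1 s.
At the end, for the whole second after the job is handed in: The float with the ball is held in the fingers, mid-point over 140 mm above the table and over 75 mm beyond the rack's centre line, level within 12 degrees, still (under 30 mm/s), touching neither rack nor gas economiser; the other two lie in their Vs within 22 mm of their seats, in line with them (((distance between stray_c0 and float_left below 0.075 m and height (world z) of float_left above 0.14 m and x of float_left in the frame of rack above 0.075 m and angle between float_left's own x axis and vertical between 1.35 and 1.79 rad and contact force between float_left and the fingers above 2 N and contact force between float_left and rack below 0.05 N and contact force between float_left and gas_saver below 0.05 N and linear speed of float_left below 0.03 m/s and angular speed of float_left below 0.3 rad/s and horizontal distance between float_middle and seat_middle below 0.022 m and height (world z) of each of float_middle, float_right below 0.075 m and angle between the x axis of each of float_middle, float_right and the x axis of rack, either way round below 0.12 rad and horizontal distance between float_right and seat_right below 0.022 m) or (distance between stray_c0 and float_middle below 0.075 m and height (world z) of float_middle above 0.14 m and x of float_middle in the frame of rack above 0.075 m and angle between float_middle's own x axis and vertical between 1.35 and 1.79 rad and contact force between float_middle and the fingers above 2 N and contact force between float_middle and rack below 0.05 N and contact force between float_middle and gas_saver below 0.05 N and linear speed of float_middle below 0.03 m/s and angular speed of float_middle below 0.3 rad/s and horizontal distance between float_left and seat_left below 0.022 m and height (world z) of each of float_left, float_right below 0.075 m and angle between the x axis of each of float_left, float_right and the x axis of rack, either way round below 0.12 rad and horizontal distance between float_right and seat_right below 0.022 m) or (distance between stray_c0 and float_right below 0.075 m and height (world z) of float_right above 0.14 m and x of float_right in the frame of rack above 0.075 m and angle between float_right's own x axis and vertical between 1.35 and 1.79 rad and contact force between float_right and the fingers above 2 N and contact force between float_right and rack below 0.05 N and contact force between float_right and gas_saver below 0.05 N and linear speed of float_right below 0.03 m/s and angular speed of float_right below 0.3 rad/s and horizontal distance between float_left and seat_left below 0.022 m and height (world z) of each of float_left, float_middle below 0.075 m and angle between the x axis of each of float_left, float_middle and the x axis of rack, either way round below 0.12 rad and horizontal distance between float_middle and seat_middle below 0.022 m))); the arm keeps its last pose, push and grip.
It fails at once if a bystander (flux tin, weld coupon or clamp) is shifted by more than 20 mm (distance of any of flux_tin, coupon, c_clamp from where it was at the start of the episode above 0.02 m).
It also fails if it takes over 72 s, if anything falls off the work surface, if the arm or the gripper's body presses on something with over 40 N, if the wrist force passes 120 N, or if a joint passes its speed limit or range.

### The arm

A 6-joint arm with a two-finger parallel gripper is mounted at the origin on a cart in front of the work surface, level with it; the furniture and walls round the work are solid. World frame = base frame: x ahead of the robot, y to its left, z up, the work surface at z = 0. Lengths are in m, angles in rad, forces in N, time in s.
With the tool pointing down it reaches from about 0.425 to 0.95 m from the base axis. Payload 3.5 kg.
Tool frame: the origin (TCP) lies midway between the tips of the shut fingers; the grasp point (between the pads) lies 19 mm behind it (ctrl.hold_point_z is the distance from the TCP to the grasp point, in m); z points along the fingers, y is the line along which they close (so a half turn about z gives the same grasp; the last joint's range is limited). The gripper opens to 85 mm and grips with 20 to 120 N. Pads are 22 mm wide; open, the fingers measure 114 mm over their backs; the gripper's body (76 mm by 85 mm) begins 54 mm behind the grasp point. The pads swing forward as they close: fully open they stand 13 mm farther back than shut.
Start: joints at [-1.456, 0.286, 1.577, -0, 1.279, -0.15], TCP at [0.177, -0.651, 0.231] pointing down, gripper open.
Joint ranges: [-2.77, 2.77], [-0.9, 2.22], [0.21, 2.48], [-1.53, 4.67], [0.24, 2.81], [-2.84, 2.84]. Speed limits (rad/s): [2.79, 2.79, 3.14, 3.14, 3.14, 3.14].

### API

Orientations are given as a unit quaternion [x, y, z, w].
In Python, from plant import readout, cams, sign_off, ctrl gives the robot as it stands. The module is installed in compiled form; this text tells all that it offers.
- The arm moves only by the tool step_arm, never from a script. Its argument "increments" is a list of rows, each a list of 2 entries, a list of its own where there are three numbers: the shift along the world's x, y, z in mm, then the turn, a rotation vector about the world's x, y, z in rad. In form: [[[x, y, z], [rx, ry, rz]], ...]. A call has 1 to 8 rows; each row shifts and turns the commanded pose from where the row before left it; what a row does not reach is not made up. A row lasts 1/12 s, in which the tool goes at most 41.7 mm and 7.16 degrees, less where a joint would pass 70% of its speed; a pose out of reach is approached as far as the arm can. A call is refused whole if a number of a shift passes 41.7 or a number of a turn 0.125, either way. A call with a gripper value outside its range is refused whole. "fingers" is the opening, from -1 (shut) to 1 (fully open), set as the call begins (left out, the last holds). The fingers move at their own pace and stop on an object; "grip_force" is the grip in N (left out, the last holds). Time passes only in rows, so rows that do not move let the fingers close. It gives the time, the measured TCP pose, the force, the opening and the grip force at its end, in the units of the state.
- readout.get_state(): the state, without advancing time (a new reading comes with each control period).
- cams.read_camera(name): name is "scene" or "top" or "wrist"; returns the picture (420x560x3 uint8, red, green, blue); there is no depth.
- cams.get_calibration(name): a dict with "fx", "fy", "cx", "cy" (pixels), "distortion" ([k1, k2, p1, p2, k3] as OpenCV has them; the pictures are not rectified), "eye" and "rotation" of the camera in the world; the wrist camera has in their place "T_tool_cam" (4x4, takes a point from camera to tool coordinates, whose origin is the TCP and whose axes are the flange's). Camera axes: x right, y up, looking along -z (the intrinsics and any distortion apply to the point x, -y, -z); pixel columns grow to the right and rows downward; lengths in m; the calibration is good to about 2 mm. A picture is of the moment at which its call begins: read the wrist's pose just before it. get_calibration takes no time and is no camera call.
- sign_off(): hands the job in; it is judged then, once.
The state is a dict: "time": time; "qpos": joint angles; "dq": joint speeds; "joint_efforts": joint torques, N m; "eef_pos": TCP position; "tcp_rot": TCP orientation; "contact_force": force on the tool from outside, world axes, zero at the start; "wrist_torque": the same for the moment, N m; "opening": opening from 0.0 (shut) to 1.0 (fully open); "finger_force": force on a finger pad.
Only numpy, scipy, OpenCV 4.12 (cv2) and the standard library are available. Lean on these libraries where they do the work, as an engineer would, in place of code of your own. Each camera call takes 0.05 s, during which the arm holds its last target. There are 200 camera calls.

## Working session

There is one attempt and no reset: what is moved stays moved. The work goes in short steps, Python scripts to look and compute and a tool call to move; the robot and the scene stay as the last step left them, time stands still between calls to the robot, and variables do not carry over. Pictures are saved under pics/ and viewed, at most 10 in all, crops included, and the job is handed in when it is done.

Besides the shell and the picture viewer there is one more tool, called after "Request:" in YAML: its name, and indented under it one key for each argument. step_arm: Moves the arm, as the interface text tells. Its arguments: {"type":"object","properties":{"increments":{"type":"array","items":{"type":"array"}},"fingers":{"type":"number"},"grip_force":{"type":"number"}},"required":["increments"]}

```bash
mkdir -p pics; cat > h.py <<'E'
import numpy as np, cv2
from scipy.spatial.transform import Rotation as R
from plant import readout, cams, ctrl
def snap(n,f=None):
    s=readout.get_state(); im=np.asarray(cams.read_camera(n)); 
    if f: cv2.imwrite('pics/'+f,im[:,:,::-1])
    return im,s
def cam(n,s=None):
    c=cams.get_calibration(n); K=np.array([[c['fx'],0,c['cx']],[0,c['fy'],c['cy']],[0,0,1]]);d=np.array(c['distortion'],float)
    if n=='wrist':
        T=np.array(c['T_tool_cam']);Q=R.from_quat(s['tcp_rot']).as_matrix()
        return K,d,Q@T[:3,3]+np.array(s['eef_pos']),Q@T[:3,:3]
    return K,d,np.array(c['eye']),np.array(c['rotation']).reshape(3,3) if np.size(c['rotation'])==9 else R.from_quat(c['rotation']).as_matrix()
def rays(C,px):
    K,d,e,r=C; u=cv2.undistortPoints(np.array(px,float).reshape(-1,1,2),K,d).reshape(-1,2)
    return np.c_[u[:,0],-u[:,1],-np.ones(len(u))]@r.T
def onz(C,px,z):
    v=rays(C,px); return C[2]+v*((z-C[2][2])/v[:,2])[:,None]
def meet(C1,p1,C2,p2):
    o=[]
    for a,b in zip(rays(C1,p1),rays(C2,p2)):
        t=np.linalg.lstsq(np.c_[a,-b],C2[2]-C1[2],rcond=None)[0]
        P,Q=C1[2]+t[0]*a,C2[2]+t[1]*b; o.append(np.r_[(P+Q)/2,np.linalg.norm(P-Q)])
    return np.array(o)
E
python3 - <<'E'
from h import *
s=readout.get_state(); print(s, ctrl.hold_point_z)
for n in('scene','top'): snap(n,n+'0.png'); print(n,cam(n)[2], cam(n)[3].round(2).tolist())
print(cams.get_calibration('wrist'))
E
```

```text
{'time': 0.0, 'qpos': array([-1.45598933e+00,  2.87211557e-01,  1.57816177e+00,  3.45122959e-05,
        1.27858471e+00, -1.49984886e-01]), 'dq': array([ 0.00116362,  0.00113269,  0.00057599,  0.00143689, -0.00037592,
        0.00045019]), 'joint_efforts': array([-7.28847244e-04, -4.05982804e+01, -2.92629004e+01, -2.55327095e-04,
        5.81404209e-03,  1.26136106e-05]), 'eef_pos': array([ 0.1766248 , -0.65081275,  0.22992481]), 'tcp_rot': array([ 9.91248418e-01,  1.32004453e-01,  3.73174327e-05, -1.18221862e-03]), 'contact_force': array([-0.34021486,  0.43836589, -0.43546379]), 'wrist_torque': array([-0.03294382,  0.06737834,  0.01301963]), 'finger_force': 0.0, 'opening': 0.9994707658525886} 0.0187
scene [-0.45540257  0.43590778  0.73985863] [[-0.45, 0.45, -0.78], [-0.9, -0.2, 0.4], [0.02, 0.87, 0.49]]
top [ 0.536889   -0.12027812  1.01691366] [[0.0, 1.0, -0.09], [-1.0, 0.0, -0.01], [-0.01, 0.09, 1.0]]
{'fx': 335.2580342770081, 'fy': 335.2580342770081, 'cx': 279.5336124682089, 'cy': 210.8366473549768, 'distortion': array([0.01477388, 0.        , 0.        , 0.        , 0.        ]), 'T_tool_cam': array([[-2.76181407e-04,  9.59106150e-01,  2.83046492e-01,
         7.23250448e-02],
       [ 9.99999735e-01,  4.55580081e-04, -5.67992637e-04,
         2.20265436e-04],
       [-6.73715575e-04,  2.83046260e-01, -9.59106022e-01,
        -1.42372734e-01],
       [ 0.00000000e+00,  0.00000000e+00,  0.00000000e+00,
         1.00000000e+00]])}
```

View pics/scene0.png

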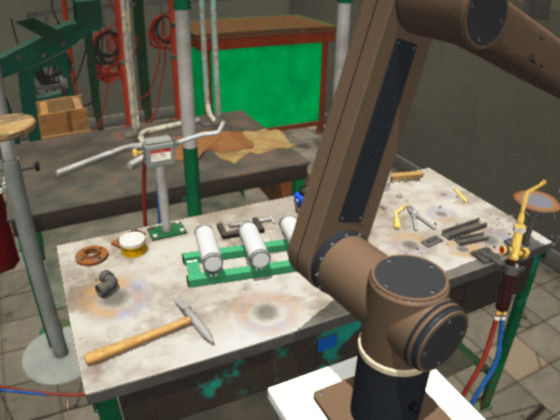

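View pics/top0.png

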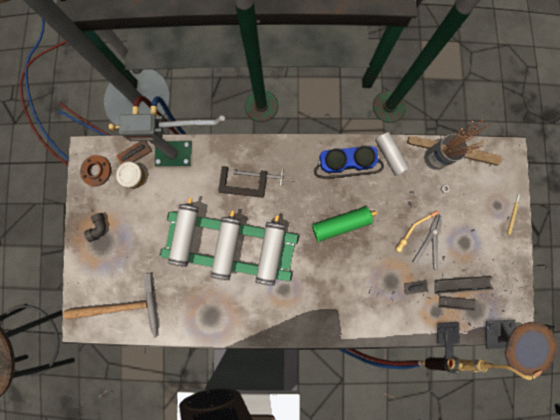

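Scene view: the three floats lie on the green rack at about (208,250), (254,245) and (290,232), and the arm hides the right one. Gas economiser post is at (165,190), the tin at (132,243), and the clamp behind the rack at (245,228).

Top view: floats at (183,235), (227,247) and (271,251) on the rack, whose yaw looks like about -12°.

Candidates that could be mistaken for floats:
- Green tube with stud (344,222): a decoy, since it is green.
- Loose grey tube (392,153): no stud and not in the rack.

I choose the three grey tubes in the green rack.

```bash
cat > m.py <<'E'
from h import *
im=cv2.imread('pics/top0.png'); C=cam('top'); print(C[0].round(1).tolist(),C[1])
hsv=cv2.cvtColor(im,cv2.COLOR_BGR2HSV)
g=cv2.inRange(hsv,(65,90,40),(90,255,255)); 
g[:, :150]=0; g[:,305:]=0; g[:195]=0; g[290:]=0
pts=np.argwhere(g>0)[:,::-1]; r=cv2.minAreaRect(pts.astype(np.float32)); print('rack',r)
print('rack corners z25',onz(C,cv2.boxPoints(r),.025).round(4).tolist(),'centre',onz(C,[r[0]],.025))
m=cv2.inRange(hsv,(0,0,120),(179,28,255)); roi=np.zeros_like(m); cv2.fillPoly(roi,[cv2.boxPoints(((r[0][0],r[0][1]),(r[1][0]+14,r[1][1]+14),r[2])).astype(int)],255)
m&=roi; m=cv2.morphologyEx(m,cv2.MORPH_OPEN,np.ones((5,5)))
n,l,st,c=cv2.connectedComponentsWithStats(m)
for i in range(1,n):
    if st[i,4]>200:
        q=cv2.minAreaRect(np.argwhere(l==i)[:,::-1].astype(np.float32)); print(st[i],q,onz(C,[q[0]],.065).round(4), onz(C,cv2.boxPoints(q),.085).round(3).tolist())
v=im.copy(); v[m>0]=(255,0,255); v[g>0]=(0,255,255)
cv2.imwrite('pics/c1.png',np.hstack([cv2.resize(a[190:300,140:310],None,fx=2.3,fy=2.3,interpolation=cv2.INTER_CUBIC) for a in(im,v)]))
for nme,p in dict(clamp=(245,180),lever=(222,120),box=(140,122),tin=(130,175)).items(): print(nme,onz(C,[p],.02).round(3),onz(C,[p],.2).round(3))
E
python3 m.py
```

```text
[[388.2, 0.0, 281.5], [0.0, 388.2, 209.4], [0.0, 0.0, 1.0]] [-0.10924425  0.          0.          0.          0.        ]
rack ((228.98468017578125, 245.5277862548828), (131.39385986328125, 46.32707595825195), 10.407711029052734)
rack corners z25 [[0.5047, 0.1991, 0.025], [0.6225, 0.1799, 0.025], [0.5619, -0.1548, 0.025], [0.4465, -0.1335, 0.025]] centre [[0.53378125 0.0208158  0.025     ]]
[170 209  25  52 890] ((181.89280700683594, 234.6847381591797), (17.491615295410156, 52.37354278564453), 11.689370155334473) [[0.56   0.1326 0.065 ]] [[0.502, 0.16, 0.085], [0.626, 0.137, 0.085], [0.618, 0.094, 0.085], [0.494, 0.118, 0.085]]
[213 222  25  53 921] ((224.6538543701172, 248.23077392578125), (17.84657096862793, 53.1474723815918), 11.309932708740234) [[0.5273 0.0257 0.065 ]] [[0.469, 0.056, 0.085], [0.594, 0.032, 0.085], [0.586, -0.01, 0.085], [0.461, 0.013, 0.085]]
[258 227  25  53 945] ((269.6798095703125, 253.30943298339844), (18.37504768371582, 52.951194763183594), 10.43747615814209) [[ 0.5152 -0.0848  0.065 ]] [[0.458, -0.053, 0.085], [0.582, -0.075, 0.085], [0.574, -0.119, 0.085], [0.45, -0.096, 0.085]]
clamp [[ 0.704 -0.018  0.02 ]] [[ 0.674 -0.037  0.2  ]]
lever [[0.866 0.045 0.02 ]] [[0.806 0.015 0.2  ]]
box [[0.863 0.269 0.02 ]] [[0.804 0.199 0.2  ]]
tin [[0.718 0.289 0.02 ]] [[0.686 0.215 0.2  ]]
```

View pics/c1.png

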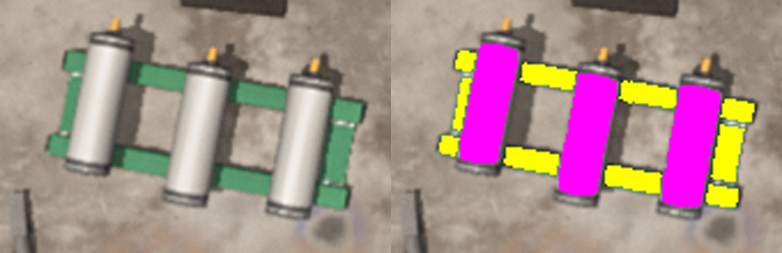

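Close crop: all three chosen grey tubes have an orange stud at the far end and lie in the green rack, whose yaw is about -10°. Next I move over the rack to measure with the wrist camera.

Request:
step_arm:
  increments:
    - [[24,30,10],[0,0,-0.055]]
    - [[24,30,10],[0,0,-0.055]]
    - [[24,30,10],[0,0,-0.055]]
    - [[24,30,10],[0,0,-0.055]]
    - [[24,30,10],[0,0,-0.055]]
    - [[24,30,10],[0,0,-0.055]]
    - [[24,30,10],[0,0,-0.055]]
    - [[24,30,10],[0,0,-0.055]]
  fingers: 1
  grip_force: 90

```text
time: 0.77
eef_pos: [0.3693, -0.4096, 0.3113]
tcp_rot: [0.996, -0.089, -0.0, -0.0]
contact_force: [1.1, -0.8, 1.0]
opening: 1.003
finger_force: 0.0
```

Request:
step_arm:
  increments:
    - [[16,36,3],[0,0,0]]
    - [[16,36,3],[0,0,0]]
    - [[16,36,3],[0,0,0]]
    - [[16,36,3],[0,0,0]]
    - [[16,36,3],[0,0,0]]
    - [[16,36,3],[0,0,0]]
    - [[16,36,3],[0,0,0]]
    - [[16,36,3],[0,0,0]]

```text
time: 1.43
eef_pos: [0.4968, -0.1214, 0.3351]
tcp_rot: [0.996, -0.088, -0.0, -0.0]
contact_force: [1.1, -0.6, 0.1]
opening: 0.999
finger_force: 0.0
```

Request:
step_arm:
  increments:
    - [[0,30,0],[0,0,0]]
    - [[0,0,0],[0,0,0]]
    - [[0,0,0],[0,0,0]]

```text
time: 1.68
eef_pos: [0.4966, -0.0921, 0.3349]
tcp_rot: [0.996, -0.086, -0.0, 0.0]
contact_force: [0.5, 0.1, 0.4]
opening: 1.0
finger_force: 0.0
```

```bash
python3 - <<'E'
from h import *
im,s=snap('wrist','w1.png'); np.save('s1.npy',s,allow_pickle=True); print(s)
E
```

```text
{'time': 1.6833, 'qpos': array([-3.84315793e-01, -1.59069940e-01,  1.85779081e+00, -4.52956496e-04,
        1.44337557e+00,  1.35846569e+00]), 'dq': array([-0.04699441,  0.00813534, -0.00622475, -0.00710281, -0.00360696,
       -0.00258619]), 'joint_efforts': array([  1.08541232, -24.55592394, -30.56175828,   0.08214172,
         0.03413331,   0.03169229]), 'eef_pos': array([ 0.4965849 , -0.09211325,  0.33493831]), 'tcp_rot': array([ 9.96307335e-01, -8.58579026e-02, -3.06792812e-04,  1.40676614e-04]), 'contact_force': array([0.50018304, 0.07689956, 0.40753097]), 'wrist_torque': array([-0.00265381,  0.0120691 ,  0.02346369]), 'finger_force': 0.0, 'opening': 1.0004771402346677}
```

Request:
step_arm:
  increments:
    - [[0,40,0],[0,0,0]]
    - [[0,40,0],[0,0,0]]
    - [[0,40,0],[0,0,0]]
    - [[0,0,0],[0,0,0]]
    - [[0,0,0],[0,0,0]]

```text
time: 2.15
eef_pos: [0.4966, 0.0267, 0.3351]
tcp_rot: [0.996, -0.087, -0.0, 0.0]
contact_force: [0.2, 0.2, 0.3]
opening: 1.0
finger_force: 0.0
```

```bash
python3 - <<'E'
from h import *
im,s=snap('wrist','w2.png'); np.save('s2.npy',s,allow_pickle=True); print(s['time'],s['eef_pos'],s['qpos'])
a=cv2.imread('pics/w1.png');b=cv2.imread('pics/w2.png')
cv2.imwrite('pics/w12.png',cv2.resize(np.vstack([a,b]),None,fx=.71,fy=.71))
E
```

```text
2.15 [0.49658775 0.02668545 0.33505821] [-1.50302219e-01 -1.77881122e-01  1.87391817e+00 -6.38250749e-04
  1.44580820e+00  1.59413390e+00]
```

View pics/w12.png

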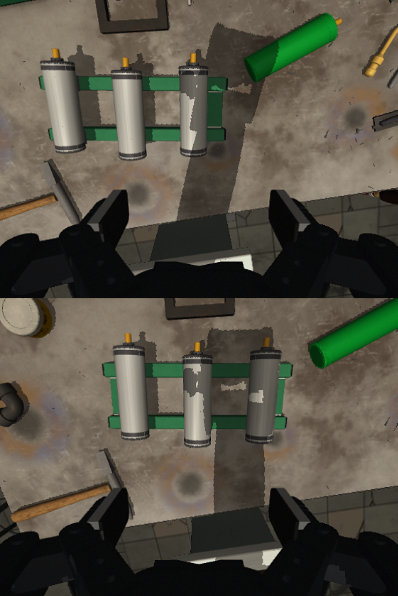

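Stacked wrist views (w1 above, w2 below) show all three floats, with orange studs at about (55,55), (124,62), (193,58) above and (126,338), (197,347), (264,342) below. The arm's shadow falls over them, so I'll triangulate the studs and green rail corners instead of using tube masks.

```bash
cat > m2.py <<'E'
from h import *
S=[np.load(f's{i}.npy',allow_pickle=True).item() for i in(1,2)]; C=[cam('wrist',s) for s in S]
st=[];co=[]
for i,c in zip((1,2),C):
    im=cv2.imread(f'pics/w{i}.png'); h=cv2.cvtColor(im,cv2.COLOR_BGR2HSV)
    o=cv2.inRange(h,(8,110,60),(28,255,255)); o[:50]=0 if i==1 else o[:50]; o[110:]=0
    n,l,q,cc=cv2.connectedComponentsWithStats(o)
    k=[j for j in range(1,n) if q[j,4]>40 and cc[j,0]>60 and cc[j,0]<390]; print(i,[(q[j].tolist(),cc[j].round(1).tolist()) for j in k]); st.append(sorted([cc[j] for j in k],key=lambda p:p[0]))
    g=cv2.inRange(h,(65,90,25),(90,255,255)); n,l,q,cc=cv2.connectedComponentsWithStats(cv2.dilate(g,np.ones((5,5))))
    g[:100]=0; g[220:]=0; g[:, :40]=0; g[:,(330 if i==1 else 420):]=0
    p=np.argwhere(g>0)[:,::-1].astype(np.float32); r=cv2.minAreaRect(p); b=cv2.boxPoints(r)
    # take actual extremal mask points nearest to box corners
    e=np.array([p[np.argmin(((p-x)**2).sum(1))] for x in b]); e=e[np.lexsort((e[:,0],e[:,1]>e[:,1].mean()))]; co.append(e); print(e.tolist())
if len(st[0])==len(st[1]): print('studs',meet(C[0],st[0],C[1],st[1]).round(4).tolist())
P=meet(C[0],co[0],C[1],co[1]); print('corners',P.round(4).tolist(),P.mean(0))
for a,b in((0,1),(2,3)): d=P[b]-P[a]; print(np.degrees(np.arctan2(d[0],-d[1])),np.linalg.norm(d[:2]))
for c,e in zip(C,co):
    Q=onz(c,e,.025); print(Q.round(4).tolist(),Q.mean(0)); 
    for a,b in((0,1),(2,3)): d=Q[b]-Q[a]; print(np.degrees(np.arctan2(d[0],-d[1])),np.linalg.norm(d[:2]))
E
python3 m2.py
```

```text
1 [([73, 68, 12, 14, 134], [78.2, 74.5]), ([268, 75, 9, 13, 116], [272.0, 81.1]), ([172, 81, 10, 13, 118], [176.4, 87.1])]
[[56.0, 108.0], [317.0, 109.0], [71.0, 195.0], [315.0, 197.0]]
2 [([176, 49, 9, 14, 119], [179.9, 55.6]), ([371, 55, 10, 14, 121], [375.4, 61.6]), ([274, 62, 9, 13, 106], [277.6, 67.9])]
[[146.0, 100.0], [410.0, 100.0], [155.0, 182.0], [401.0, 182.0]]
studs [[0.6463, 0.1134, 0.0655, 0.0002], [0.6151, 0.0076, 0.0646, 0.0003], [0.6024, -0.1022, 0.0658, 0.0002]]
corners [[0.6169, 0.1823, 0.0154, 0.0095], [0.5579, -0.1524, 0.0279, 0.0099], [0.5072, 0.1975, 0.0246, 0.0016], [0.4481, -0.134, 0.0261, 0.0005]] [0.53253837 0.02332926 0.02353073 0.00538284]
-9.989547729125613 0.3398371846687262
-10.107705105597354 0.33673343658293114
[[0.6206, 0.1762, 0.025], [0.5628, -0.1531, 0.025], [0.5081, 0.1972, 0.025], [0.4476, -0.1341, 0.025]] [0.53476019 0.02152079 0.025     ]
-9.941479122234753 0.33432012122855487
-10.34980754098672 0.3367418546262038
[[0.6112, 0.1791, 0.025], [0.5529, -0.1531, 0.025], [0.5064, 0.1974, 0.025], [0.4481, -0.1344, 0.025]] [0.52965855 0.0222502  0.025     ]
-9.954733109899326 0.3372324982645442
-9.977949791057997 0.3368509409145327
```

Request:
step_arm:
  increments:
    - [[20,34,0],[0,0,0]]
    - [[20,34,0],[0,0,0]]
    - [[20,34,0],[0,0,0]]
    - [[0,0,-40],[0,0,0]]
    - [[0,0,-40],[0,0,0]]
    - [[0,0,-40],[0,0,0]]
    - [[0,0,-40],[0,0,0]]
    - [[0,0,0],[0,0,0]]

```text
time: 2.87
eef_pos: [0.5512, 0.1257, 0.1651]
tcp_rot: [0.996, -0.089, -0.009, 0.002]
contact_force: [-1.5, -0.9, -1.5]
opening: 1.0
finger_force: 0.0
```

```bash
cat > tq.py <<'E'
from h import *
import sys
T=[];F=[];J=[]
for i in range(int(sys.argv[1]) if len(sys.argv)>1 else 8):
    cams.read_camera('wrist'); s=readout.get_state(); T.append(s['wrist_torque']);F.append(s['contact_force']);J.append(s['joint_efforts'])
t,f=np.array(T),np.array(F); y=np.array([.174,.985,0])
print('t',s['time'],'eef',s['eef_pos'].round(4),'q',s['tcp_rot'].round(4),'open',round(s['opening'],3),'ff',round(s['finger_force'],1))
print('F',f.mean(0).round(2),'M',t.mean(0).round(3),'sd',t.std(0).round(3),'M.y_rack',(t@y).mean().round(3),'J',np.mean(J,0).round(3))
E
python3 tq.py
```

```text
t 3.2667 eef [0.5584 0.1284 0.1784] q [ 9.961e-01 -8.770e-02  2.600e-03 -3.000e-04] open 1.002 ff 0.0
F [ 0.21 -0.32  0.28] M [-0.016  0.001  0.011] sd [0.036 0.041 0.021] M.y_rack -0.002 J [-6.0000e-02 -3.0941e+01 -2.6588e+01 -3.0000e-03  5.0000e-03 -1.0000e-03]
```

Request:
step_arm:
  increments:
    - [[0,0,-30],[0,0,0]]
    - [[0,0,-30],[0,0,0]]
    - [[0,0,-30],[0,0,0]]
    - [[0,0,-22],[0,0,0]]
    - [[0,0,-12],[0,0,0]]
    - [[0,0,-6],[0,0,0]]
    - [[0,0,0],[0,0,0]]
    - [[0,0,0],[0,0,0]]

```text
time: 3.93
eef_pos: [0.558, 0.1287, 0.0469]
tcp_rot: [0.996, -0.087, 0.001, -0.0]
contact_force: [0.1, -0.6, 0.8]
opening: 0.997
finger_force: 0.0
```

Request:
step_arm:
  increments:
    - [[0,0,0],[0,0,0]]
    - [[0,0,0],[0,0,0]]
    - [[0,0,0],[0,0,0]]
    - [[0,0,0],[0,0,0]]
    - [[0,0,0],[0,0,0]]
    - [[0,0,0],[0,0,0]]
  fingers: -1
  grip_force: 90

```text
time: 4.43
eef_pos: [0.558, 0.1298, 0.0474]
tcp_rot: [0.996, -0.088, 0.002, -0.001]
contact_force: [-0.8, 4.2, 5.0]
opening: 0.545
finger_force: 94.2
```

```bash
python3 tq.py 3; python3 - <<'E'
from h import *
a,_=snap('wrist');b,_=snap('scene')
cv2.imwrite('pics/g1.png',cv2.resize(np.vstack([a,b]),None,fx=.71,fy=.71)[:,:,::-1])
E
```

```text
t 4.5833 eef [0.558  0.1298 0.0474] q [ 0.9961 -0.0878  0.0015 -0.0012] open 0.544 ff 94.2
F [-1.25  3.97  5.57] M [0.561 0.179 0.009] sd [0.015 0.027 0.018] M.y_rack 0.274 J [-2.3630e+00 -3.1995e+01 -2.1735e+01 -7.0400e-01 -1.9900e-01 -2.8000e-02]
```

View pics/g1.png

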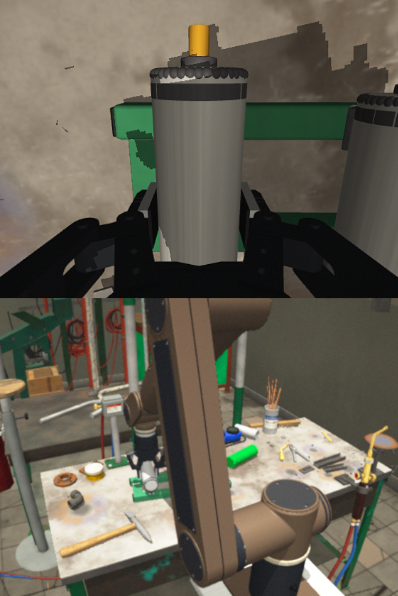

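The wrist view shows the left float squarely between the pads, with its stud at about (199,40) and the clamp clear. I lift it and tip the far end down, then level.

Request:
step_arm:
  increments:
    - [[0,0,15],[0,0,0]]
    - [[0,0,25],[0,0,0]]
    - [[0,0,30],[0,0,0]]
    - [[0,0,30],[0,0,0]]
    - [[0,0,10],[0,0,0]]
    - [[0,0,0],[0,0,0]]
    - [[0,0,0],[0,0,0]]

```text
time: 5.27
eef_pos: [0.5557, 0.1284, 0.1538]
tcp_rot: [0.996, -0.087, -0.001, 0.0]
contact_force: [-1.1, 0.4, -6.8]
opening: 0.548
finger_force: 94.7
```

```bash
python3 tq.py 4
```

```text
t 5.4667 eef [0.5548 0.1284 0.1522] q [ 9.962e-01 -8.750e-02 -2.800e-03  4.000e-04] open 0.546 ff 94.7
F [ 0.29 -0.05 -6.57] M [0.02  0.018 0.03 ] sd [0.025 0.025 0.037] M.y_rack 0.021 J [-6.0000e-03 -3.7126e+01 -3.1145e+01 -5.0000e-03 -4.3000e-02 -0.0000e+00]
```

Request:
step_arm:
  increments:
    - [[0,0,0],[0.014,0.078,0]]
    - [[0,0,0],[0.014,0.078,0]]
    - [[0,0,0],[0.014,0.078,0]]
    - [[0,0,0],[0.014,0.078,0]]
    - [[0,0,0],[0.014,0.078,0]]
    - [[0,0,0],[0.014,0.078,0]]
    - [[0,0,0],[0,0,0]]
    - [[0,0,0],[0,0,0]]

```text
time: 6.13
eef_pos: [0.5568, 0.1282, 0.1529]
tcp_rot: [0.968, -0.085, -0.235, -0.021]
contact_force: [-1.1, 0.4, -6.8]
opening: 0.541
finger_force: 94.5
```

```bash
python3 tq.py 8
```

```text
t 6.5333 eef [0.5566 0.1287 0.1558] q [ 0.9683 -0.0849 -0.2339 -0.0211] open 0.538 ff 94.5
F [-0.06 -0.04 -6.26] M [-0.095 -0.645  0.008] sd [0.031 0.029 0.047] M.y_rack -0.652 J [ -0.132 -44.449 -28.704   0.273   1.633   0.   ]
```

Request:
step_arm:
  increments:
    - [[0,0,0],[-0.014,-0.078,0]]
    - [[0,0,0],[-0.014,-0.078,0]]
    - [[0,0,0],[-0.014,-0.078,0]]
    - [[0,0,0],[-0.014,-0.078,0]]
    - [[0,0,0],[-0.014,-0.078,0]]
    - [[0,0,0],[-0.014,-0.078,0]]
    - [[0,0,0],[0,0,0]]
    - [[0,0,0],[0,0,0]]

```text
time: 7.2
eef_pos: [0.5553, 0.1289, 0.1555]
tcp_rot: [0.996, -0.087, -0.002, -0.0]
contact_force: [-0.2, -0.3, -6.6]
opening: 0.544
finger_force: 94.4
```

```bash
python3 tq.py 10
```

```text
t 7.7 eef [0.5568 0.1284 0.1551] q [ 9.962e-01 -8.760e-02 -3.000e-04  0.000e+00] open 0.547 ff 94.4
F [ 0.13 -0.22 -6.34] M [0.008 0.002 0.006] sd [0.042 0.036 0.031] M.y_rack 0.003 J [ 1.0300e-01 -3.6380e+01 -3.0287e+01  1.0000e-03  2.0000e-03 -0.0000e+00]
```

Request:
step_arm:
  increments:
    - [[0,0,0],[-0.014,-0.078,0]]
    - [[0,0,0],[-0.014,-0.078,0]]
    - [[0,0,0],[-0.014,-0.078,0]]
    - [[0,0,0],[-0.014,-0.078,0]]
    - [[0,0,0],[-0.014,-0.078,0]]
    - [[0,0,0],[-0.014,-0.078,0]]
    - [[0,0,0],[0,0,0]]
    - [[0,0,0],[0,0,0]]

```text
time: 8.37
eef_pos: [0.555, 0.1286, 0.1542]
tcp_rot: [0.969, -0.085, 0.232, 0.021]
contact_force: [0.3, 0.8, -6.2]
opening: 0.541
finger_force: 94.5
```

```bash
python3 tq.py 8
```

```text
t 8.7667 eef [0.5571 0.1284 0.1555] q [ 0.9682 -0.0853  0.2345  0.0212] open 0.541 ff 94.5
F [ 0.21  0.14 -6.33] M [0.116 0.665 0.023] sd [0.029 0.031 0.028] M.y_rack 0.675 J [ 1.1200e-01 -2.8347e+01 -3.0598e+01 -4.0600e-01 -1.5130e+00 -2.0000e-03]
```

Request:
step_arm:
  increments:
    - [[0,0,0],[0.014,0.078,0]]
    - [[0,0,0],[0.014,0.078,0]]
    - [[0,0,0],[0.014,0.078,0]]
    - [[0,0,0],[0.014,0.078,0]]
    - [[0,0,0],[0.014,0.078,0]]
    - [[0,0,0],[0.014,0.078,0]]
    - [[0,0,0],[0,0,0]]
    - [[0,0,0],[0,0,0]]

```text
time: 9.43
eef_pos: [0.558, 0.1282, 0.1553]
tcp_rot: [0.996, -0.088, 0.002, 0.0]
contact_force: [0.2, -0.6, -6.9]
opening: 0.545
finger_force: 94.6
```

```bash
python3 tq.py 10; python3 -c "
from h import *
snap('wrist','l1.png')"
```

```text
t 9.9333 eef [0.5565 0.1287 0.1555] q [ 9.962e-01 -8.730e-02  2.000e-04  0.000e+00] open 0.542 ff 94.6
F [ 0.08  0.07 -6.64] M [0.004 0.022 0.001] sd [0.042 0.038 0.026] M.y_rack 0.022 J [-1.0700e-01 -3.6060e+01 -3.0577e+01 -1.1000e-02 -4.4000e-02  0.0000e+00]
```

Left: the level moment changed by only about 0.02 Nm between tips, against roughly 0.14 Nm expected with a ball, so it is empty. I lay it back, nudged 6 mm toward its seat centre.

Request:
step_arm:
  increments:
    - [[-6,2.4,-20],[0,0,0]]
    - [[0,0,-30],[0,0,0]]
    - [[0,0,-30],[0,0,0]]
    - [[0,0,-15],[0,0,0]]
    - [[0,0,-8],[0,0,0]]
    - [[0,0,-5],[0,0,0]]
    - [[0,0,0],[0,0,0]]
    - [[0,0,0],[0,0,0]]

```text
time: 10.65
eef_pos: [0.5523, 0.131, 0.0489]
tcp_rot: [0.996, -0.087, 0.002, -0.0]
contact_force: [-0.1, 0.4, -5.8]
opening: 0.548
finger_force: 94.6
```

```bash
python3 tq.py 3
```

```text
t 10.8 eef [0.5518 0.1309 0.0485] q [ 9.962e-01 -8.750e-02  1.400e-03 -2.000e-04] open 0.542 ff 94.6
F [ 0.22 -0.23 -6.64] M [ 0.007  0.054 -0.   ] sd [0.021 0.033 0.012] M.y_rack 0.055 J [ 4.5000e-02 -3.7897e+01 -2.6361e+01 -3.0000e-03 -1.9000e-02  0.0000e+00]
```

Request:
step_arm:
  increments:
    - [[0,0,-2],[0,0,0]]
    - [[0,0,0],[0,0,0]]

```text
time: 10.97
eef_pos: [0.5519, 0.1309, 0.0475]
tcp_rot: [0.996, -0.088, 0.001, -0.0]
contact_force: [-3.1, -1.0, 1.9]
opening: 0.546
finger_force: 95.6
```

Request:
step_arm:
  increments:
    - [[0,0,0],[0,0,0]]
    - [[0,0,0],[0,0,0]]
    - [[0,0,0],[0,0,0]]
    - [[0,0,0],[0,0,0]]
    - [[0,0,0],[0,0,0]]
    - [[0,0,0],[0,0,0]]
  fingers: 1

```text
time: 11.47
eef_pos: [0.5509, 0.131, 0.0454]
tcp_rot: [0.996, -0.088, 0.0, -0.0]
contact_force: [-0.8, 0.4, -0.7]
opening: 0.999
finger_force: 0.0
```

Request:
step_arm:
  increments:
    - [[0,0,15],[0,0,0]]
    - [[0,0,30],[0,0,0]]
    - [[0,0,40],[0,0,0]]
    - [[0,0,40],[0,0,0]]
    - [[0,0,30],[0,0,0]]
    - [[0,0,0],[0,0,0]]
    - [[0,0,0],[0,0,0]]

```text
time: 12.05
eef_pos: [0.5522, 0.1311, 0.2033]
tcp_rot: [0.996, -0.087, 0.003, -0.0]
contact_force: [0.1, 0.0, -1.1]
opening: 1.001
finger_force: 0.0
```

```bash
cat > chk.py <<'E'
from h import *
import sys
# stud centroid of floats on plane z=65.3 from wrist view -> float mid in rack frame
im,s=snap('wrist',sys.argv[1]); C=cam('wrist',s); h=cv2.cvtColor(im[:,:,::-1].copy(),cv2.COLOR_BGR2HSV)
o=cv2.inRange(h,(8,110,60),(28,255,255)); n,l,q,cc=cv2.connectedComponentsWithStats(o)
xr=np.array([.985,-.174]);yr=np.array([.174,.985]);c0=np.array([.533,.0215])
print(s['time'],s['eef_pos'].round(4),s['opening'].round(2))
for j in range(1,n):
    P=onz(C,[cc[j]],.0653)[0,:2]-c0-.084*xr
    if q[j,4]>40 and abs(P@xr)<.05 and abs(P@yr)<.15: print(q[j].tolist(),'rack xy of mid',(P@xr*1000).round(1),(P@yr*1000).round(1))
E
python3 chk.py r1.png
```

```text
Traceback (most recent call last):
  File "chk.py", line 7, in <module>
    print(s['time'],s['eef_pos'].round(4),s['opening'].round(2))
                                          ^^^^^^^^^^^^^^^^^^
AttributeError: 'float' object has no attribute 'round'
```

```bash
sed -i "s/,s\['opening'\].round(2)//" chk.py; python3 chk.py r1.png
```

```text
12.1 [0.5508 0.131  0.2007]
[274, 78, 13, 19, 243] rack xy of mid 5.5 110.4
[414, 87, 14, 19, 232] rack xy of mid -1.5 0.2
```

Left float is back at (5.5, 110.4) mm in the rack frame, well in its seat. Next the middle one.

Request:
step_arm:
  increments:
    - [[-6.3,-36.3,0],[0,0,0]]
    - [[-6.3,-36.3,0],[0,0,0]]
    - [[-6.3,-36.3,0],[0,0,0]]
    - [[0,0,0],[0,0,0]]
    - [[0,0,-30],[0,0,0]]
    - [[0,0,-36],[0,0,0]]
    - [[0,0,-36],[0,0,0]]
    - [[0,0,-24],[0,0,0]]

```text
time: 12.82
eef_pos: [0.5281, 0.0227, 0.0688]
tcp_rot: [0.996, -0.088, -0.004, -0.0]
contact_force: [-0.4, 0.1, -0.5]
opening: 0.999
finger_force: 0.0
```

Request:
step_arm:
  increments:
    - [[0,0,-16],[0,0,0]]
    - [[0,0,-12],[0,0,0]]
    - [[0,0,0],[0,0,0]]
    - [[0,0,0],[0,0,0]]
    - [[0,0,0],[0,0,0]]

```text
time: 13.23
eef_pos: [0.5325, 0.0221, 0.0471]
tcp_rot: [0.996, -0.087, 0.001, 0.0]
contact_force: [0.1, 0.2, -0.0]
opening: 0.997
finger_force: 0.0
```

Request:
step_arm:
  increments:
    - [[0,0,0],[0,0,0]]
    - [[0,0,0],[0,0,0]]
    - [[0,0,0],[0,0,0]]
    - [[0,0,0],[0,0,0]]
    - [[0,0,0],[0,0,0]]
    - [[0,0,0],[0,0,0]]
  fingers: -1
  grip_force: 90

```text
time: 13.73
eef_pos: [0.533, 0.0225, 0.048]
tcp_rot: [0.996, -0.088, 0.001, -0.001]
contact_force: [-0.9, 2.0, 5.3]
opening: 0.54
finger_force: 93.8
```

Gripped. I lift and repeat the same rock.

Request:
step_arm:
  increments:
    - [[0,0,15],[0,0,0]]
    - [[0,0,25],[0,0,0]]
    - [[0,0,30],[0,0,0]]
    - [[0,0,30],[0,0,0]]
    - [[0,0,10],[0,0,0]]
    - [[0,0,0],[0,0,0]]
    - [[0,0,0],[0,0,0]]

```text
time: 14.32
eef_pos: [0.531, 0.0221, 0.1551]
tcp_rot: [0.996, -0.088, -0.001, 0.0]
contact_force: [-0.6, -0.3, -5.6]
opening: 0.543
finger_force: 93.8
```

Request:
step_arm:
  increments:
    - [[0,0,0],[0.014,0.078,0]]
    - [[0,0,0],[0.014,0.078,0]]
    - [[0,0,0],[0.014,0.078,0]]
    - [[0,0,0],[0.014,0.078,0]]
    - [[0,0,0],[0.014,0.078,0]]
    - [[0,0,0],[0.014,0.078,0]]
    - [[0,0,0],[0,0,0]]
    - [[0,0,0],[0,0,0]]

```text
time: 14.98
eef_pos: [0.5307, 0.022, 0.1526]
tcp_rot: [0.968, -0.085, -0.237, -0.021]
contact_force: [-0.6, 0.1, -3.9]
opening: 0.544
finger_force: 93.6
```

```bash
python3 tq.py 8
```

```text
t 15.3833 eef [0.5317 0.0222 0.1568] q [ 0.9683 -0.0849 -0.2339 -0.0211] open 0.545 ff 93.7
F [ 0.01  0.15 -4.24] M [-0.087 -0.536  0.003] sd [0.024 0.017 0.031] M.y_rack -0.543 J [-7.7000e-02 -4.0104e+01 -2.7414e+01  2.7000e-02  1.4700e+00 -0.0000e+00]
```

Request:
step_arm:
  increments:
    - [[0,0,0],[-0.014,-0.078,0]]
    - [[0,0,0],[-0.014,-0.078,0]]
    - [[0,0,0],[-0.014,-0.078,0]]
    - [[0,0,0],[-0.014,-0.078,0]]
    - [[0,0,0],[-0.014,-0.078,0]]
    - [[0,0,0],[-0.014,-0.078,0]]
    - [[0,0,0],[0,0,0]]
    - [[0,0,0],[0,0,0]]

```text
time: 16.05
eef_pos: [0.5307, 0.0223, 0.1567]
tcp_rot: [0.996, -0.087, -0.001, -0.0]
contact_force: [0.1, -0.3, -3.8]
opening: 0.544
finger_force: 93.6
```

```bash
python3 tq.py 10
```

```text
t 16.55 eef [0.5319 0.022  0.1561] q [ 9.962e-01 -8.760e-02 -3.000e-04 -0.000e+00] open 0.543 ff 93.6
F [ 0.03 -0.04 -4.17] M [ 0.003 -0.008  0.008] sd [0.031 0.031 0.034] M.y_rack -0.008 J [ 6.2000e-02 -3.1447e+01 -2.9107e+01  2.0000e-03  3.3000e-02 -0.0000e+00]
```

Request:
step_arm:
  increments:
    - [[0,0,0],[-0.014,-0.078,0]]
    - [[0,0,0],[-0.014,-0.078,0]]
    - [[0,0,0],[-0.014,-0.078,0]]
    - [[0,0,0],[-0.014,-0.078,0]]
    - [[0,0,0],[-0.014,-0.078,0]]
    - [[0,0,0],[-0.014,-0.078,0]]
    - [[0,0,0],[0,0,0]]
    - [[0,0,0],[0,0,0]]

```text
time: 17.22
eef_pos: [0.5305, 0.0223, 0.1554]
tcp_rot: [0.969, -0.085, 0.233, 0.021]
contact_force: [-0.0, 1.2, -3.9]
opening: 0.54
finger_force: 93.6
```

```bash
python3 tq.py 8
```

```text
t 17.6167 eef [0.5322 0.0219 0.1565] q [ 0.9682 -0.0851  0.2344  0.0212] open 0.548 ff 93.6
F [ 0.02 -0.09 -4.51] M [0.103 0.51  0.006] sd [0.027 0.017 0.026] M.y_rack 0.52 J [  0.069 -22.5   -29.666  -0.044  -1.426  -0.   ]
```

Request:
step_arm:
  increments:
    - [[0,0,0],[0.014,0.078,0]]
    - [[0,0,0],[0.014,0.078,0]]
    - [[0,0,0],[0.014,0.078,0]]
    - [[0,0,0],[0.014,0.078,0]]
    - [[0,0,0],[0.014,0.078,0]]
    - [[0,0,0],[0.014,0.078,0]]
    - [[0,0,0],[0,0,0]]
    - [[0,0,0],[0,0,0]]

```text
time: 18.28
eef_pos: [0.5329, 0.0217, 0.1562]
tcp_rot: [0.996, -0.088, 0.001, 0.0]
contact_force: [-0.9, 0.7, -4.9]
opening: 0.545
finger_force: 93.6
```

```bash
python3 tq.py 10
```

```text
t 18.7833 eef [0.5316 0.0221 0.1565] q [ 9.962e-01 -8.750e-02  2.000e-04  0.000e+00] open 0.541 ff 93.6
F [-0.12 -0.22 -4.32] M [-0.003 -0.012 -0.011] sd [0.031 0.02  0.029] M.y_rack -0.012 J [-6.0000e-02 -3.1095e+01 -2.9382e+01 -1.0000e-03 -4.0000e-03  0.0000e+00]
```

Middle: the level moment is unchanged as well (-0.008 then -0.012 Nm), so it is empty. I lay it back.

Request:
step_arm:
  increments:
    - [[1,0,-20],[0,0,0]]
    - [[0,0,-30],[0,0,0]]
    - [[0,0,-30],[0,0,0]]
    - [[0,0,-15],[0,0,0]]
    - [[0,0,-8],[0,0,0]]
    - [[0,0,-5],[0,0,0]]
    - [[0,0,-2],[0,0,0]]
    - [[0,0,0],[0,0,0]]

```text
time: 19.45
eef_pos: [0.5334, 0.0223, 0.0482]
tcp_rot: [0.996, -0.087, 0.0, -0.0]
contact_force: [-0.2, 0.7, -3.8]
opening: 0.545
finger_force: 93.8
```

Request:
step_arm:
  increments:
    - [[0,0,0],[0,0,0]]
    - [[0,0,0],[0,0,0]]

```text
time: 19.62
eef_pos: [0.5342, 0.0221, 0.0481]
tcp_rot: [0.996, -0.088, 0.002, -0.0]
contact_force: [-1.5, 2.3, 0.5]
opening: 0.545
finger_force: 94.2
```

Request:
step_arm:
  increments:
    - [[0,0,0],[0,0,0]]
    - [[0,0,0],[0,0,0]]
    - [[0,0,0],[0,0,0]]
    - [[0,0,0],[0,0,0]]
    - [[0,0,0],[0,0,0]]
    - [[0,0,0],[0,0,0]]
  fingers: 1

```text
time: 20.12
eef_pos: [0.533, 0.0219, 0.0464]
tcp_rot: [0.996, -0.088, 0.0, 0.0]
contact_force: [0.1, 0.8, -0.4]
opening: 1.001
finger_force: 0.0
```

Request:
step_arm:
  increments:
    - [[0,0,15],[0,0,0]]
    - [[0,0,30],[0,0,0]]
    - [[0,0,40],[0,0,0]]
    - [[0,0,40],[0,0,0]]
    - [[0,0,30],[0,0,0]]
    - [[0,0,0],[0,0,0]]
    - [[0,0,0],[0,0,0]]

```text
time: 20.7
eef_pos: [0.5343, 0.0218, 0.2041]
tcp_rot: [0.996, -0.087, 0.003, 0.0]
contact_force: [-0.2, 1.0, -1.0]
opening: 1.004
finger_force: 0.0
```

```bash
python3 chk.py r2.png
```

```text
20.7 [0.5343 0.0218 0.2041]
[133, 83, 15, 19, 247] rack xy of mid 5.4 110.5
[411, 82, 16, 19, 229] rack xy of mid 5.6 -109.9
[273, 90, 13, 19, 231] rack xy of mid 0.4 0.5
```

Middle is back at (0.4, 0.5) mm. Next the right float.

Request:
step_arm:
  increments:
    - [[-5.3,-36.4,0],[0,0,0]]
    - [[-5.3,-36.4,0],[0,0,0]]
    - [[-5.3,-36.4,0],[0,0,0]]
    - [[0,0,0],[0,0,0]]
    - [[0,0,-30],[0,0,0]]
    - [[0,0,-36],[0,0,0]]
    - [[0,0,-36],[0,0,0]]
    - [[0,0,-24],[0,0,0]]

```text
time: 21.42
eef_pos: [0.5133, -0.0856, 0.0697]
tcp_rot: [0.996, -0.088, -0.004, -0.001]
contact_force: [-0.6, -0.4, 0.9]
opening: 0.999
finger_force: 0.0
```

Request:
step_arm:
  increments:
    - [[0,0,-16],[0,0,0]]
    - [[0,0,-12],[0,0,0]]
    - [[0,0,0],[0,0,0]]
    - [[0,0,0],[0,0,0]]
    - [[0,0,0],[0,0,0]]

```text
time: 21.83
eef_pos: [0.5176, -0.0872, 0.0481]
tcp_rot: [0.996, -0.087, 0.001, 0.0]
contact_force: [-0.6, -0.8, 0.3]
opening: 0.999
finger_force: 0.0
```

Request:
step_arm:
  increments:
    - [[0,0,0],[0,0,0]]
    - [[0,0,0],[0,0,0]]
    - [[0,0,0],[0,0,0]]
    - [[0,0,0],[0,0,0]]
    - [[0,0,0],[0,0,0]]
    - [[0,0,0],[0,0,0]]
  fingers: -1
  grip_force: 90

```text
time: 22.33
eef_pos: [0.518, -0.0867, 0.0491]
tcp_rot: [0.996, -0.088, 0.001, -0.001]
contact_force: [-1.2, 2.9, 4.8]
opening: 0.543
finger_force: 93.8
```

Request:
step_arm:
  increments:
    - [[0,0,15],[0,0,0]]
    - [[0,0,25],[0,0,0]]
    - [[0,0,30],[0,0,0]]
    - [[0,0,30],[0,0,0]]
    - [[0,0,10],[0,0,0]]
    - [[0,0,0],[0,0,0]]
    - [[0,0,0],[0,0,0]]

```text
time: 22.92
eef_pos: [0.5162, -0.0869, 0.1563]
tcp_rot: [0.996, -0.088, -0.0, -0.0]
contact_force: [-0.4, 0.6, -5.0]
opening: 0.542
finger_force: 93.7
```

Request:
step_arm:
  increments:
    - [[0,0,0],[0.014,0.078,0]]
    - [[0,0,0],[0.014,0.078,0]]
    - [[0,0,0],[0.014,0.078,0]]
    - [[0,0,0],[0.014,0.078,0]]
    - [[0,0,0],[0.014,0.078,0]]
    - [[0,0,0],[0.014,0.078,0]]
    - [[0,0,0],[0,0,0]]
    - [[0,0,0],[0,0,0]]

```text
time: 23.58
eef_pos: [0.5158, -0.0868, 0.1537]
tcp_rot: [0.968, -0.085, -0.237, -0.022]
contact_force: [0.2, -0.2, -4.0]
opening: 0.541
finger_force: 94.4
```

```bash
python3 tq.py 8
```

```text
t 23.9833 eef [ 0.5168 -0.0871  0.1578] q [ 0.9683 -0.0851 -0.2339 -0.021 ] open 0.541 ff 94.4
F [ 0.22 -0.02 -4.29] M [-0.08  -0.451  0.005] sd [0.019 0.015 0.037] M.y_rack -0.458 J [-2.9000e-02 -3.9608e+01 -2.7441e+01 -1.8400e-01  1.3850e+00 -1.0000e-03]
```

Request:
step_arm:
  increments:
    - [[0,0,0],[-0.014,-0.078,0]]
    - [[0,0,0],[-0.014,-0.078,0]]
    - [[0,0,0],[-0.014,-0.078,0]]
    - [[0,0,0],[-0.014,-0.078,0]]
    - [[0,0,0],[-0.014,-0.078,0]]
    - [[0,0,0],[-0.014,-0.078,0]]
    - [[0,0,0],[0,0,0]]
    - [[0,0,0],[0,0,0]]

```text
time: 24.65
eef_pos: [0.5158, -0.0869, 0.1577]
tcp_rot: [0.996, -0.088, -0.001, -0.0]
contact_force: [-0.5, 0.1, -4.7]
opening: 0.54
finger_force: 94.4
```

```bash
python3 tq.py 10
```

```text
t 25.15 eef [ 0.517  -0.0872  0.1571] q [ 9.962e-01 -8.750e-02 -3.000e-04 -1.000e-04] open 0.541 ff 94.4
F [ 0.05  0.   -4.28] M [-0.005  0.046 -0.011] sd [0.036 0.022 0.022] M.y_rack 0.044 J [ 2.5000e-02 -3.0684e+01 -2.9163e+01  1.0000e-02 -3.4000e-02  0.0000e+00]
```

Request:
step_arm:
  increments:
    - [[0,0,0],[-0.014,-0.078,0]]
    - [[0,0,0],[-0.014,-0.078,0]]
    - [[0,0,0],[-0.014,-0.078,0]]
    - [[0,0,0],[-0.014,-0.078,0]]
    - [[0,0,0],[-0.014,-0.078,0]]
    - [[0,0,0],[-0.014,-0.078,0]]
    - [[0,0,0],[0,0,0]]
    - [[0,0,0],[0,0,0]]

```text
time: 25.82
eef_pos: [0.5157, -0.0868, 0.1565]
tcp_rot: [0.969, -0.085, 0.233, 0.021]
contact_force: [0.8, -0.5, -3.7]
opening: 0.541
finger_force: 95.3
```

```bash
python3 tq.py 8
```

```text
t 26.2167 eef [ 0.5173 -0.0873  0.1576] q [ 0.9682 -0.085   0.2345  0.0212] open 0.542 ff 95.3
F [ 0.11  0.07 -3.97] M [0.068 0.444 0.012] sd [0.042 0.026 0.017] M.y_rack 0.45 J [ 2.6000e-02 -2.1171e+01 -2.9662e+01  2.8300e-01 -1.2810e+00  2.0000e-03]
```

Request:
step_arm:
  increments:
    - [[0,0,0],[0.014,0.078,0]]
    - [[0,0,0],[0.014,0.078,0]]
    - [[0,0,0],[0.014,0.078,0]]
    - [[0,0,0],[0.014,0.078,0]]
    - [[0,0,0],[0.014,0.078,0]]
    - [[0,0,0],[0.014,0.078,0]]
    - [[0,0,0],[0,0,0]]
    - [[0,0,0],[0,0,0]]

```text
time: 26.88
eef_pos: [0.518, -0.0874, 0.1572]
tcp_rot: [0.996, -0.087, 0.001, 0.0]
contact_force: [-0.8, -0.1, -4.2]
opening: 0.542
finger_force: 95.2
```

```bash
python3 tq.py 10
```

```text
t 27.3833 eef [ 0.5167 -0.0871  0.1575] q [ 9.962e-01 -8.750e-02  2.000e-04  0.000e+00] open 0.543 ff 95.2
F [ 0.18  0.18 -4.43] M [-0.019 -0.07   0.009] sd [0.025 0.04  0.028] M.y_rack -0.072 J [-1.8000e-02 -3.0211e+01 -2.9312e+01 -7.0000e-03  4.3000e-02 -0.0000e+00]
```

Right: the level moment swings by -0.116 Nm after the rock (0.044 to -0.072), and the tipped moments are smaller than the equally heavy middle float's. The ball is in the right float, so I carry it out past the far side.

Request:
step_arm:
  increments:
    - [[0,0,12],[0,0,0]]
    - [[5,-1,13],[0,0,0]]
    - [[15,-3,0],[0,0,0]]
    - [[20,-4,0],[0,0,0]]
    - [[20,-4,0],[0,0,0]]
    - [[20,-4,0],[0,0,0]]
    - [[20,-3,0],[0,0,0]]
    - [[15,-2,0],[0,0,0]]

```text
time: 28.05
eef_pos: [0.6336, -0.1087, 0.1834]
tcp_rot: [0.996, -0.088, 0.001, 0.0]
contact_force: [0.1, -0.6, -4.4]
opening: 0.545
finger_force: 95.3
```

Request:
step_arm:
  increments:
    - [[10,-1,0],[0,0,0]]
    - [[5,0,0],[0,0,0]]
    - [[0,0,0],[0,0,0]]
    - [[0,0,0],[0,0,0]]
    - [[0,0,0],[0,0,0]]
    - [[0,0,0],[0,0,0]]
    - [[0,0,0],[0,0,0]]
    - [[0,0,0],[0,0,0]]

```text
time: 28.72
eef_pos: [0.6465, -0.1091, 0.1825]
tcp_rot: [0.996, -0.088, -0.0, -0.0]
contact_force: [0.1, 0.2, -3.9]
opening: 0.545
finger_force: 95.3
```

```bash
python3 tq.py 10; python3 - <<'E'
from h import *
a,_=snap('top');b,s=snap('scene'); print(s['dq'].round(3))
cv2.imwrite('pics/f1.png',cv2.resize(np.vstack([a,b]),None,fx=.71,fy=.71)[:,:,::-1])
E
```

```text
t 29.2167 eef [ 0.6469 -0.1092  0.1823] q [ 0.9962 -0.0875 -0.     -0.    ] open 0.537 ff 95.3
F [-0.04  0.06 -4.37] M [-0.002 -0.021 -0.003] sd [0.019 0.044 0.023] M.y_rack -0.021 J [ 1.0000e-03 -4.2287e+01 -3.0424e+01 -3.0000e-03  3.8000e-02 -0.0000e+00]
[ 0.001 -0.002 -0.    -0.    -0.002  0.001]
```

View pics/f1.png

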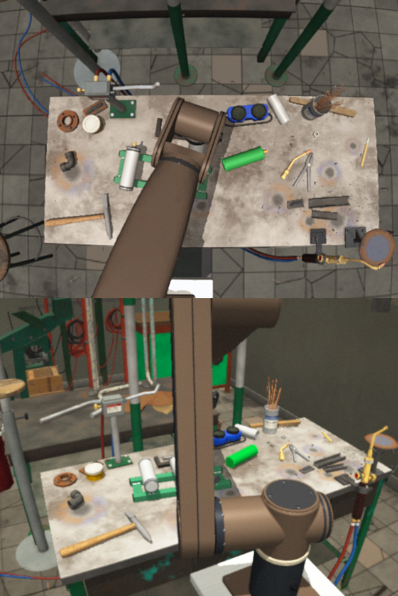

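Final view: the left float lies in its Vs, about (130,168) in the top half. The arm is holding the right float out past the rack, and the tin, clamp and other things are undisturbed. There is plenty of time, so I repeat the rock here with longer averaging to confirm the choice.

Request:
step_arm:
  increments:
    - [[0,0,0],[0.014,0.078,0]]
    - [[0,0,0],[0.014,0.078,0]]
    - [[0,0,0],[0.014,0.078,0]]
    - [[0,0,0],[0.014,0.078,0]]
    - [[0,0,0],[0.014,0.078,0]]
    - [[0,0,0],[0,0,0]]
    - [[0,0,0],[0,0,0]]
    - [[0,0,0],[0,0,0]]

```text
time: 29.98
eef_pos: [0.6468, -0.1091, 0.1821]
tcp_rot: [0.977, -0.086, -0.195, -0.018]
contact_force: [0.1, 0.3, -3.9]
opening: 0.54
finger_force: 95.6
```

Request:
step_arm:
  increments:
    - [[0,0,0],[-0.014,-0.078,0]]
    - [[0,0,0],[-0.014,-0.078,0]]
    - [[0,0,0],[-0.014,-0.078,0]]
    - [[0,0,0],[-0.014,-0.078,0]]
    - [[0,0,0],[-0.014,-0.078,0]]
    - [[0,0,0],[0,0,0]]
    - [[0,0,0],[0,0,0]]
    - [[0,0,0],[0,0,0]]

```text
time: 30.65
eef_pos: [0.6468, -0.1092, 0.1831]
tcp_rot: [0.996, -0.088, -0.0, 0.0]
contact_force: [1.2, 0.6, -5.5]
opening: 0.545
finger_force: 95.8
```

```bash
python3 tq.py 20
```

```text
t 31.65 eef [ 0.6469 -0.1091  0.1823] q [ 0.9962 -0.0875 -0.     -0.    ] open 0.544 ff 95.8
F [ 0.08 -0.15 -4.21] M [ 0.006  0.037 -0.006] sd [0.029 0.028 0.028] M.y_rack 0.038 J [ 8.0000e-03 -4.2442e+01 -3.0515e+01  8.0000e-03 -4.3000e-02  0.0000e+00]
```

Request:
step_arm:
  increments:
    - [[0,0,0],[-0.014,-0.078,0]]
    - [[0,0,0],[-0.014,-0.078,0]]
    - [[0,0,0],[-0.014,-0.078,0]]
    - [[0,0,0],[-0.014,-0.078,0]]
    - [[0,0,0],[-0.014,-0.078,0]]
    - [[0,0,0],[0,0,0]]
    - [[0,0,0],[0,0,0]]
    - [[0,0,0],[0,0,0]]

```text
time: 32.32
eef_pos: [0.6474, -0.1094, 0.183]
tcp_rot: [0.977, -0.086, 0.196, 0.018]
contact_force: [0.6, -1.1, -3.9]
opening: 0.545
finger_force: 96.1
```

Request:
step_arm:
  increments:
    - [[0,0,0],[0.014,0.078,0]]
    - [[0,0,0],[0.014,0.078,0]]
    - [[0,0,0],[0.014,0.078,0]]
    - [[0,0,0],[0.014,0.078,0]]
    - [[0,0,0],[0.014,0.078,0]]
    - [[0,0,0],[0,0,0]]
    - [[0,0,0],[0,0,0]]
    - [[0,0,0],[0,0,0]]

```text
time: 32.98
eef_pos: [0.6473, -0.1092, 0.1822]
tcp_rot: [0.996, -0.087, 0.001, 0.0]
contact_force: [-0.9, -0.5, -3.6]
opening: 0.544
finger_force: 96.2
```

```bash
python3 tq.py 25
```

```text
t 34.2333 eef [ 0.6469 -0.1092  0.1823] q [ 0.9962 -0.0875  0.     -0.    ] open 0.541 ff 96.2
F [-0.02 -0.02 -4.37] M [-0.012 -0.056 -0.003] sd [0.034 0.028 0.032] M.y_rack -0.057 J [-4.0000e-03 -4.2212e+01 -3.0436e+01 -5.0000e-03  5.4000e-02 -0.0000e+00]
```

The swing repeats (0.038 to -0.057 Nm), so the right float holds the ball. I check from the stud's pixel that it hasn't slipped out of level, and that the other two are seated.

```bash
python3 - <<'E'
from h import *
im,s=snap('wrist','end.png'); C=cam('wrist',s); h=cv2.cvtColor(im[:,:,::-1].copy(),cv2.COLOR_BGR2HSV)
o=cv2.inRange(h,(8,110,60),(28,255,255)); n,l,q,cc=cv2.connectedComponentsWithStats(o)
xr=np.array([.985,-.174,0])
for j in range(1,n):
    if q[j,4]>100: print(q[j].tolist(),cc[j].round(1))
K,d,e,r=C
for a in(-12,-6,0,6,12):
    g=np.array(s['eef_pos'])+[0,0,.0175]; t=np.radians(a); P=g+.087*(xr*np.cos(t)-np.array([0,0,np.sin(t)]))
    v=(P-e)@r; print('far end down',a,cv2.projectPoints(np.array([[v[0],-v[1],-v[2]]]),np.zeros(3),np.zeros(3),K,d)[0].ravel().round(1))
E
```

```text
[266, 48, 29, 45, 1243] [279.7  70.2]
[546, 171, 14, 13, 127] [553.5 176.4]
[8, 249, 18, 20, 278] [ 16.7 258.5]
[143, 254, 14, 20, 236] [149.6 263.8]
far end down -12 [279.2  66.5]
far end down -6 [279.2  65.3]
far end down 0 [279.2  67.3]
far end down 6 [279.2  71.9]
far end down 12 [279.2  78.3]
```

```bash
python3 chk.py end2.png; python3 -c "
from plant import sign_off
print(sign_off())"
```

```text
34.2833 [ 0.6469 -0.1092  0.1824]
[8, 249, 18, 20, 278] rack xy of mid 5.6 110.1
[143, 254, 14, 20, 236] rack xy of mid 0.3 0.6
the job is handed in; nothing more can be done
None
```

I handed the job in at about 34 s of robot time: the ball is in the right float, now held level about 20 cm up past the rack's far side. The left and middle floats lie in their Vs within 6 mm of their seats, and the pictures show the tin and clamp undisturbed; the coupon I didn't check separately, and `sign_off()` gave no verdict.

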